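# Fit the guide wheel on the torch carriage and hold its circlip spread at the groove

### The job

Fit the loose guide wheel over the bare axle stub of the torch carriage plate, fully home on the stub's collar, and let go of it. Then take up the circlip pliers lying across the parts bin, squeeze the handles right up to their stop so that the circlip on the tips is spread, and slide it over the stub down to the groove just above the wheel. Finish while holding it there: pliers still squeezed, circlip level and in line with the groove all round, not bearing down on the wheel, and the copper and brass torch parts on the bench left where they stand.

Things in the scene. Friction and masses are not known exactly. Their poses are not given: they have to be found in the camera images.
- carriage: Torch carriage: aluminium plate 205 x 190 x 12 mm, flat on the bench, fixed. Origin on the bare steel axle stub's axis at bench height, z up that axis. The plate spans -40 to +165 mm in x, 95 mm to either side in y, with flat screw heads 18 mm above the bench. Two more stubs, 125 mm ahead and 58 mm to either side, carry fitted wheels and circlips and reach 54 mm above the bench
- collar (a point): Centre of the top of the bare stub's collar (40 mm across), 20 mm above the bench: the wheel's underside rests here. Above it the stub is a shaft 30 mm across
- groove (a point): Centre of the circlip groove of the bare stub, on its axis, 42.2 mm above the bench. The groove is 4 mm high (40.2 to 44.2 mm above the bench) and 27 mm across at its bottom; its lower edge is 0.2 mm above the upper face of a wheel that is fully home
- stub_top (a point): Centre of the top end of the bare stub, 54 mm above the bench; its top edge has a 3 mm chamfer
- wheel: Loose steel guide wheel with a vee groove round its rim, lying flat on the bench: 60 mm across, 20 mm high, bore 32 mm (1 mm clearance all round on the stub), about 0.28 kg. Origin at the centre of its underside, z up along its axis
- parts_bin: White sheet-metal bin, fixed, outside 128 mm (x) x 160 mm (y) x 45 mm high, walls 3 mm; origin at the centre of its underside. A few copper electrodes 21 mm high stand inside along its middle. The pliers lie lengthwise (x) across its two end walls
- pliers: External circlip pliers, tips bent down 90 degrees, 0.22 kg, loose, lying level across the bin with a circlip already on the tips (it stays on them). Origin on the pivot at half the handles' height, 51 mm above the bench at the start; x ahead to the tips, z up. Head and handles are 12 mm high; centre of mass about 25 mm behind the pivot. Squeezing the handles parts the tips and spreads the circlip
- handles (a point): Where to grip: midway between the two handles, 52 mm behind the pivot, at half their height (axes as the pliers). Each handle is 9 mm thick and runs back to 138 mm behind the pivot. Relaxed they splay, 63 mm over the outsides here; at the stop the outsides are parallel and 43 mm apart. Here it takes about 7 N on each handle to begin and 15 N to reach the stop, which then takes any grip
- circlip_centre (a point): Centre of the fully spread circlip, a point fixed to the pliers 61 mm ahead of the pivot and 26 mm below it (axes as the pliers). The circlip lies flat, 2.5 mm thick, ahead of the tips, and reaches 81 mm ahead of the pivot and 21 mm to either side. Clear inside 27 mm across relaxed, too small for the shaft; 32.6 mm fully spread. The tips end 27 mm below the pivot, 1 mm past this point
- jaw_left (a joint): Angle (rad) through which each half of the pliers has been squeezed: 0 relaxed, 0.196 at the stop (circlip fully spread)
- shield_cap: Copper shield cap, a blunt cone 42 mm across and 34 mm high, standing on the bench; leave it where it is. Origin under its centre
- nozzle: Small copper nozzle 26 mm across and 27 mm high, standing on the bench; leave it where it is. Origin under its centre
- cartridge: Torch cartridge, black with a brass head, 35 mm across and 68 mm high, standing on the bench; leave it where it is. Origin under its centre
There are look-alikes about, which are no part of the job. Of the things that look like the wheel, the middle-sized one is meant.

How it is judged:
By the outcome, as a careful person would: the job done as asked, in the order asked, and still so for the second after the job is handed in, while the arm keeps its last pose, push and grip.
It also fails if it takes over 58 s, if anything falls off the work surface, if the arm or the gripper's body presses on something with over 40 N, if the wrist force passes 120 N, or if a joint passes its speed limit or range.

### The arm

A 7-joint arm with a two-finger parallel gripper is mounted at the origin on the work surface. World frame = base frame: x ahead of the robot, y to its left, z up, the work surface at z = 0. Lengths are in m, angles in rad, forces in N, time in s.
With the tool pointing down it reaches from about 0.4 to 0.85 m from the base axis. Payload 4.5 kg.
Tool frame: the origin (TCP) lies on the centre line of the jaws, within the pads' length; the fingertips stand r.tip_extent ahead of it and the grasp point (between the pads) is the TCP (r.tip_extent is the distance from the TCP to the fingertips, in m); z points along the fingers, y is the line along which they close (so a half turn about z gives the same grasp; the last joint's range is limited). The gripper opens to 88 mm and grips with 3 to 60 N. Pads are 18 mm wide; open, the fingers measure 123 mm over their backs; the gripper's body (75 mm by 187 mm) begins 45 mm behind the grasp point.
Start: joints at [-1.273, 0.689, -0.195, 1.565, 0.157, 0.902, -0.215], TCP at [0.163, 0.603, 0.258] pointing down, gripper open.
Joint ranges: [-3.01, 3.01], [-0.46, 2.08], [-1.47, 1.51], [0.13, 2.56], [-1, 4.14], [0.04, 2.09], [-2.66, 2.66]. Speed limits (rad/s): [2.57, 2.57, 3.14, 3.14, 3.14, 3.14, 3.14].

### API

Orientations are given as a unit quaternion [x, y, z, w].
In Python, from plant import sensors, vision, finish_job, r gives the robot as it stands. The module is installed in compiled form; this text tells all that it offers.
- The arm moves only by the tool step_arm, never from a script. Its argument "steps" is a list of rows, each a list of 2 entries, a list of its own where there are three numbers: the shift along the tool's x, y, z in cm, then the turn, a rotation vector about the tool's x, y, z in degrees. A call has 1 to 12 rows; each row shifts and turns the commanded pose from where the row before left it, along the tool's axes as they then stand; what a row does not reach is not made up. A row lasts 1/8 s, in which the tool goes at most 62.5 mm and 10.7 degrees, less where a joint would pass 70% of its speed; a pose out of reach is approached as far as the arm can. A call with a gripper value outside its range is refused whole. "claw" is the opening, from -1 (shut) to 1 (fully open), set as the call begins (left out, the last holds). The fingers move at their own pace and stop on an object; "grip_force" is the grip in N (left out, the last holds). Time passes only in rows, so rows that do not move let the fingers close. It gives the time, the measured TCP pose, the force, the opening and the grip force at its end, in the units of the state.
- sensors.get_state(): the state, without advancing time (a new reading comes with each control period).
- vision.snapshot(name): name is "side" or "top" or "wrist"; returns a dict with "img" (400x640x3 uint8, red, green, blue), "fx", "fy", "cx", "cy" (pixels), "k1" (the pictures are not rectified: a ray, as slopes to the right and down, at radius r is drawn at 1 + k1 r^2 times it, then the intrinsics apply), "position" and "rotation" of the camera in the world. Camera axes: x right, y down, z forward; pixel columns grow to the right and rows downward; lengths in m; the calibration is good to about 2 mm. A picture is of the moment at which its call begins. There is no depth.
- finish_job(): hands the job in; it is judged then, once.
The state is a dict: "clock": time; "q": joint angles; "qd": joint speeds; "joint_torque": joint torques, N m; "tool_pos": TCP position; "eef_rot": TCP orientation; "contact_force": force on the tool from outside, world axes, zero at the start; "moment": the same for the moment, N m; "opening": opening from 0.0 (shut) to 1.0 (fully open); "finger_force": force on a finger pad.
Only numpy, scipy, OpenCV 4.12 (cv2) and the standard library are available. Lean on these libraries where they do the work, as an engineer would, in place of code of your own. Each camera call takes 0.05 s, during which the arm holds its last target. There are 200 camera calls.

## Working session

There is one attempt and no reset: what is moved stays moved. The work goes in short steps, Python scripts to look and compute and a tool call to move; the robot and the scene stay as the last step left them, time stands still between calls to the robot, and variables do not carry over. Pictures are saved under pics/ and viewed, at most 10 in all, crops included, and the job is handed in when it is done.

Besides the shell and the picture viewer there is one more tool, called after ">>>" by a JSON object that holds its "op" and its "data". step_arm: Moves the arm, as the interface text tells. Its arguments: {"type":"object","properties":{"steps":{"type":"array"},"claw":{"type":"number"},"grip_force":{"type":"number"}},"required":["steps"]}

```bash
mkdir -p pics; cat > h.py <<'E'
import numpy as np, cv2
from plant import sensors, vision, finish_job, r
from scipy.spatial.transform import Rotation as R
def snap(n,f=None):
    s=vision.snapshot(n)
    if f: cv2.imwrite('pics/'+f,cv2.cvtColor(s['img'],cv2.COLOR_RGB2BGR))
    return s
def rot(s):
    a=np.array(s['rotation'],float)
    return a if a.shape==(3,3) else R.from_quat(a).as_matrix()
def ray(s,u,v):
    x=(u-s['cx'])/s['fx'];y=(v-s['cy'])/s['fy']
    K=np.array([[s['fx'],0,s['cx']],[0,s['fy'],s['cy']],[0,0,1.]])
    p=cv2.undistortPoints(np.array([[[u,v]]],float),K,np.array([s['k1'],0,0,0.]))[0,0]
    return np.array(s['position']),rot(s)@np.array([p[0],p[1],1])
def onz(s,u,v,z):
    o,d=ray(s,u,v); return o+d*(z-o[2])/d[2]
def proj(s,P):
    c=rot(s).T@(np.array(P)-np.array(s['position'])); a=c[:2]/c[2]; a=a*(1+s['k1']*(a@a))
    return np.array([s['fx']*a[0]+s['cx'],s['fy']*a[1]+s['cy']])
E
python3 - <<'E'
from h import *
for n in ('top','side','wrist'):
    s=snap(n,n+'0.png'); print(n,s['position'],rot(s).round(3).tolist(),s['fx'],s['k1'])
st=sensors.get_state(); print(st['tool_pos'],st['eef_rot'],st['contact_force'],r.tip_extent,st['clock'])
E
```

```text
top [ 0.35135609 -0.01369114  1.00186245] [[-0.165, -0.963, 0.211], [-0.986, 0.162, -0.034], [-0.001, -0.213, -0.977]] 401.72400545392503 -0.0899635079168757
side [ 0.43828629 -0.6536227   0.70700493] [[0.984, -0.115, 0.132], [-0.175, -0.701, 0.692], [0.013, -0.704, -0.71]] 405.4241031087354 -0.07321407026963721
wrist [0.09621054 0.62152461 0.38465531] [[0.262, 0.929, 0.26], [0.965, -0.252, -0.073], [-0.002, 0.27, -0.963]] 279.54086619864444 -0.02363366850418605
[0.16287445 0.6029327  0.25709966] [ 1.31495725e-01  9.91316487e-01 -7.04409091e-04 -3.97171390e-05] [0.18641231 0.24842893 0.66682955] 0.019 0.15
```

View pics/top0.png

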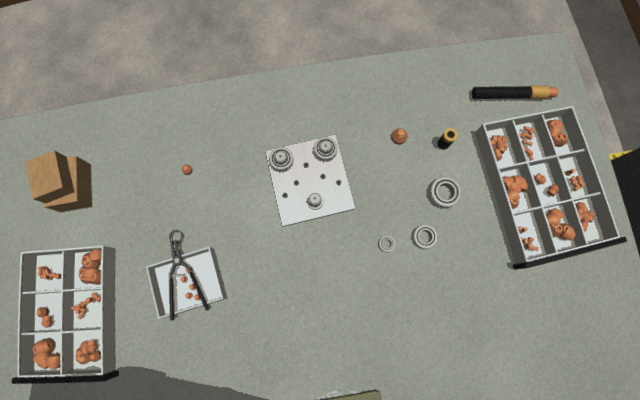

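View pics/side0.png

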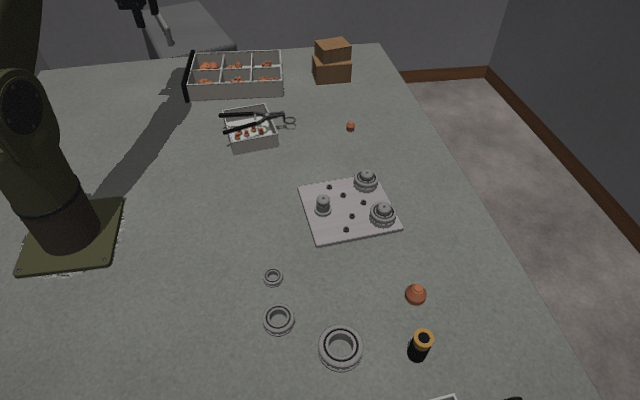

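The top view shows three loose rings that look like the wheel: small (387,243), middle (425,237) and large (445,192). There are also two fitted wheels at (281,158) and (325,149). The middle ring at (425,237) is the one described; in the side view it is at (279,320). The bare stub is at (315,200), and the pliers' pivot is near (177,267).

```bash
python3 - <<'E'
from h import *
s=snap('top');d=snap('side')
P=lambda n,c,u,v,z: print(n,onz(c,u,v,z).round(4))
P('small',s,387,243,.01);P('mid',s,425,237,.02);P('mid side',d,279,318,.02);P('large',s,445,192,.025)
P('stub',s,314,197,.054);P('stub side',d,323,197,.054)
for n,uv in dict(c1=(282,225.5),c2=(355,206),c3=(265,151),c4=(335,135)).items(): P(n,s,*uv,.012)
for n,uv in dict(w1=(280,153),w2=(324,145)).items(): P(n,s,*uv,.054)
for n,uv in dict(pivot=(177,268),ring=(176,237),hL=(172,318),hR=(208,307)).items(): P(n,s,*uv,.055)
for n,uv in dict(cap=(400,136),cart=(449,136),noz=(187,169)).items(): P(n,s,*uv,.03)
i=cv2.cvtColor(s['img'],cv2.COLOR_RGB2BGR)
a=cv2.resize(i[210:270,370:470],None,fx=6,fy=6,interpolation=2)
b=cv2.resize(i[220:330,140:240],None,fx=5,fy=5,interpolation=2)
c=cv2.resize(cv2.cvtColor(d['img'],cv2.COLOR_RGB2BGR)[290:350,240:340],None,fx=6,fy=6)[:200]
cv2.imwrite('pics/crop.png',np.hstack([cv2.resize(a,(400,240)),cv2.resize(b,(400,440))[:240]]) if 0 else cv2.resize(np.hstack([cv2.resize(a,(600,550)),b[:550]]),(800,400)))
E
```

```text
small [ 0.4398 -0.1878  0.01  ]
mid [ 0.4376 -0.282   0.02  ]
mid side [ 0.4416 -0.2876  0.02  ]
large [ 0.5401 -0.356   0.025 ]
stub [ 0.5751 -0.0274  0.054 ]
stub side [ 0.5726 -0.0264  0.054 ]
c1 [0.5262 0.0625 0.012 ]
c2 [ 0.5449 -0.1261  0.012 ]
c3 [0.7278 0.0782 0.012 ]
c4 [ 0.7411 -0.1092  0.012 ]
w1 [0.7003 0.0381 0.054 ]
w2 [ 0.7028 -0.0734  0.054 ]
pivot [0.4586 0.3202 0.055 ]
ring [0.5327 0.3155 0.055 ]
hL [0.3455 0.3438 0.055 ]
hR [0.3577 0.2569 0.055 ]
cap [ 0.704  -0.2729  0.03  ]
cart [ 0.6837 -0.4     0.03  ]
noz [0.7073 0.2805 0.03  ]
```

View pics/crop.png

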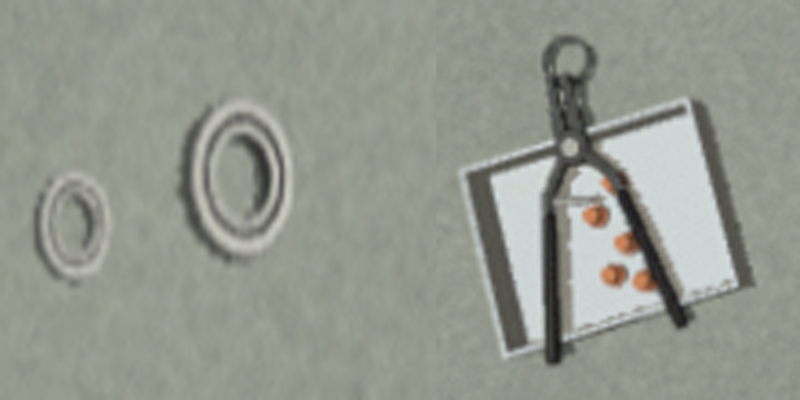

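The crop confirms the choice: of the two rings shown, the larger one (about 24 px, or 60 mm) is the middle-sized wheel with the vee rim. The pliers have their pivot bolt at crop (568,148), the ring ahead of it and the handles behind. Now moving over the wheel.

>>> {"op": "step_arm", "data": {"steps": [[[-4.5,-2.3,0],[0,0,0]],[[-4.5,-2.3,0],[0,0,0]],[[-4.5,-2.3,0],[0,0,0]],[[-4.5,-2.3,0],[0,0,0]],[[-4.5,-2.3,0],[0,0,0]],[[-4.5,-2.3,0],[0,0,0]],[[-4.5,-2.3,0],[0,0,0]],[[-4.5,-2.3,0],[0,0,0]],[[-4.5,-2.3,0],[0,0,0]],[[-1.3,-4.8,0],[0,0,0]],[[-1.3,-4.8,0],[0,0,0]],[[-1.3,-4.8,0],[0,0,0]]], "claw": 1}}

```text
clock: 1.75
tool_pos: [0.5001, 0.1471, 0.2577]
eef_rot: [0.132, 0.991, 0.0, 0.0]
contact_force: [0.0, -0.4, 0.3]
opening: 0.997
finger_force: 0.0
```

>>> {"op": "step_arm", "data": {"steps": [[[-1.3,-4.8,0],[0,0,0]],[[-1.3,-4.8,0],[0,0,0]],[[-1.3,-4.8,0],[0,0,0]],[[-1.3,-4.8,0],[0,0,0]],[[-1.3,-4.8,0],[0,0,0]],[[0.3,-4.8,2],[0,0,0]],[[0.3,-4.8,2],[0,0,0]],[[0.3,-4.8,2],[0,0,0]],[[0.3,-4.8,2],[0,0,0]],[[0,0,0],[0,0,0]]]}}

```text
clock: 3.0
tool_pos: [0.4353, -0.2863, 0.1761]
eef_rot: [0.136, 0.991, -0.001, -0.002]
contact_force: [0.7, 0.5, 0.4]
opening: 0.999
finger_force: 0.0
```

```bash
python3 - <<'E'
from h import *
s=snap('wrist','w1.png'); print(proj(s,[.44,-.285,.02]))
E
```

```text
[320.48147381 196.63108932]
```

View pics/w1.png

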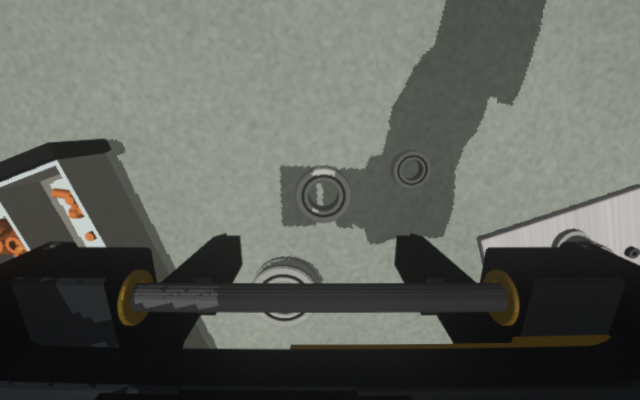

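The wheel is at (323,196), between the fingers at (235,245) and (405,245). The small ring is at (412,170) and the large one at (285,287).

```bash
python3 - <<'E'
from h import *
s=snap('wrist'); g=cv2.cvtColor(s['img'],cv2.COLOR_RGB2GRAY)
c=cv2.HoughCircles(cv2.resize(g[150:240,270:375],None,fx=4,fy=4,interpolation=cv2.INTER_CUBIC),cv2.HOUGH_GRADIENT,1,4,param1=120,param2=25,minRadius=50,maxRadius=130)
for x,y,q in c[0][:6]:
    u,v=270+(x+.5)/4-.5,150+(y+.5)/4-.5; print(u,v,q/4, onz(s,u,v,.02).round(4))
E
```

```text
Traceback (most recent call last):
TypeError: 'NoneType' object is not subscriptable
```

```bash
cat >> h.py <<'E'
def circ(s,u0,v0,w,rmin,rmax,z,p1=60,p2=25,k=4):
    g=cv2.cvtColor(s['img'],cv2.COLOR_RGB2GRAY)[v0-w:v0+w,u0-w:u0+w]
    g=cv2.GaussianBlur(cv2.resize(g,None,fx=k,fy=k,interpolation=cv2.INTER_CUBIC),(0,0),2)
    c=cv2.HoughCircles(g,cv2.HOUGH_GRADIENT_ALT if 0 else cv2.HOUGH_GRADIENT,1,3,param1=p1,param2=p2,minRadius=int(rmin*k),maxRadius=int(rmax*k))
    if c is None: print('none'); return
    for x,y,q in c[0][:8]:
        u,v=u0-w+(x+.5)/k-.5,v0-w+(y+.5)/k-.5; print(round(u,1),round(v,1),round(q/k,1),onz(s,u,v,z).round(4))
E
python3 - <<'E'
from h import *
s=snap('wrist'); circ(s,322,195,45,13,34,.02,40,15)
E
```

```text
318.0 193.0 21.7 [ 0.4398 -0.282   0.02  ]
319.0 193.2 20.5 [ 0.4404 -0.2811  0.02  ]
317.0 192.8 18.6 [ 0.4393 -0.283   0.02  ]
318.2 192.2 21.6 [ 0.4391 -0.2815  0.02  ]
318.2 191.5 20.1 [ 0.4383 -0.2813  0.02  ]
317.5 192.0 21.9 [ 0.4386 -0.2822  0.02  ]
317.5 194.2 20.2 [ 0.441  -0.2829  0.02  ]
317.8 189.8 24.2 [ 0.4364 -0.2813  0.02  ]
```

>>> {"op": "step_arm", "data": {"steps": [[[-0.2,0.4,4],[0,0,0]],[[0,0,4],[0,0,0]],[[0,0,4],[0,0,0]],[[0,0,2],[0,0,0]],[[0,0,0.8],[0,0,0]],[[0,0,0],[0,0,0]]]}}

```text
clock: 3.9
tool_pos: [0.4424, -0.2779, 0.03]
eef_rot: [0.131, 0.991, 0.0, 0.0]
contact_force: [0.2, 0.1, 0.1]
opening: 0.999
finger_force: 0.0
```

```bash
python3 - <<'E'
from h import *
s=snap('wrist','w2.png'); a=sensors.get_state();print(a['tool_pos'],a['eef_rot'],a['contact_force'])
print(proj(s,a['tool_pos'])); 
E
```

```text
[ 0.44245066 -0.2783042   0.03042204] [1.30988677e-01 9.91383655e-01 2.56237781e-05 6.44130670e-04] [-0.26960808  0.7714873   0.54947602]
[316.61840052 265.85430523]
```

View pics/w2.png

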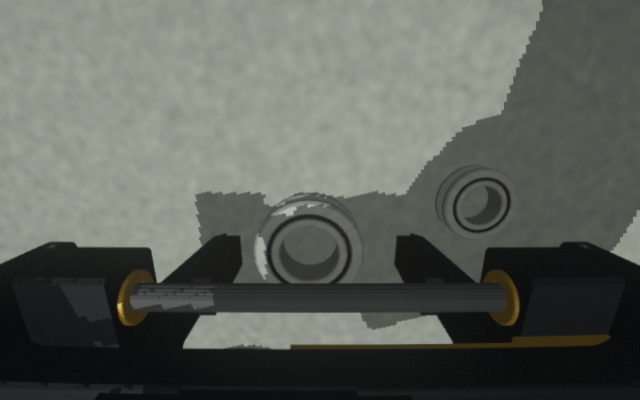

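The wheel's top ring is centred near (310,249), between the fingertips at (235,240) and (405,240).

```bash
python3 - <<'E'
from h import *
s=snap('wrist'); print(onz(s,310,249,.02)); circ(s,310,249,60,25,45,.02,40,15)
E
```

```text
[ 0.43751364 -0.281132    0.02      ]
309.2 257.5 44.3 [ 0.4423 -0.2829  0.02  ]
309.2 256.2 43.2 [ 0.4416 -0.2827  0.02  ]
309.8 246.5 40.1 [ 0.4361 -0.2809  0.02  ]
311.5 254.0 40.2 [ 0.4406 -0.2811  0.02  ]
309.2 255.5 42.4 [ 0.4411 -0.2826  0.02  ]
315.5 252.8 31.8 [ 0.4404 -0.2789  0.02  ]
307.5 249.5 36.5 [ 0.4374 -0.2825  0.02  ]
304.5 252.0 32.7 [ 0.4384 -0.2845  0.02  ]
```

>>> {"op": "step_arm", "data": {"steps": [[[0.4,-0.4,0.4],[0,0,0]],[[0,0,0.4],[0,0,0]],[[0,0,0],[0,0,0]]]}}

```text
clock: 4.38
tool_pos: [0.4365, -0.2816, 0.0215]
eef_rot: [0.132, 0.991, 0.0, -0.0]
contact_force: [1.4, -0.2, 0.1]
opening: 1.001
finger_force: 0.0
```

>>> {"op": "step_arm", "data": {"steps": [[[0,0,0],[0,0,0]],[[0,0,0],[0,0,0]],[[0,0,0],[0,0,0]],[[0,0,0],[0,0,0]],[[0,0,0],[0,0,0]]], "claw": -1, "grip_force": 25}}

```text
clock: 5.0
tool_pos: [0.4368, -0.2815, 0.0217]
eef_rot: [0.131, 0.991, 0.0, 0.0]
contact_force: [-0.4, 0.2, 0.4]
opening: 0.675
finger_force: 25.3
```

>>> {"op": "step_arm", "data": {"steps": [[[0,0,-2],[0,0,0]],[[0,0,-4],[0,0,0]],[[0,0,-4],[0,0,0]],[[-1.6,3.7,-0.3],[0,0,0]],[[-1.6,3.7,-0.3],[0,0,0]],[[-1.6,3.7,-0.3],[0,0,0]],[[-1.6,3.7,-0.3],[0,0,0]],[[-1.6,3.7,-0.3],[0,0,0]],[[-1.6,3.7,-0.3],[0,0,0]],[[-1.6,3.7,0],[0,0,0]],[[-1.6,3.7,0],[0,0,0]],[[0,0,0],[0,0,0]]]}}

```text
clock: 6.5
tool_pos: [0.6387, -0.0239, 0.1392]
eef_rot: [0.129, 0.992, 0.002, 0.0]
contact_force: [-0.7, 0.4, -3.5]
opening: 0.675
finger_force: 25.2
```

```bash
python3 - <<'E'
from h import *
s=snap('wrist','w3.png'); a=sensors.get_state();print(a['tool_pos'],a['eef_rot'],a['contact_force'])
print(proj(s,a['tool_pos']),proj(s,[.574,-.027,.054]))
E
```

```text
[ 0.63713045 -0.02711814  0.13885712] [ 1.29991538e-01  9.91514696e-01  4.41683698e-04 -7.82421595e-04] [-0.26378507 -0.70615887 -3.035309  ]
[310.4849523  263.71749366] [290.66758485 133.98113263]
```

View pics/w3.png

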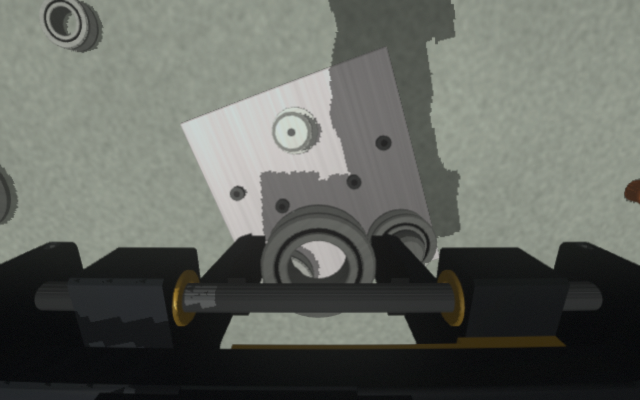

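The stub's centre dot is at (291,131). The held wheel spans columns 262 to 375, so its centre column is about 318.5, the same as the finger midpoint. The arm was still settling, so I'll measure again at rest.

```bash
python3 - <<'E'
from h import *
s=snap('wrist'); a=sensors.get_state();print(a['tool_pos'],a['eef_rot'])
print(s['position'],proj(s,a['tool_pos']))
g=cv2.cvtColor(s['img'],cv2.COLOR_RGB2GRAY)
m=(g[105:160,265:325]>205).astype(np.uint8); n,l,st,c=cv2.connectedComponentsWithStats(m); i=1+st[1:,4].argmax()
print(c[i]+[265,105],st[i],onz(s,*(c[i]+[265,105]),.054))
cc=g[200:300,318].astype(int);print(cc.tolist())
print(g[255,255:385].tolist())
E
```

```text
[ 0.63630363 -0.02933359  0.13877542] [ 1.31138231e-01  9.91363139e-01 -5.31152526e-04 -1.26834437e-03]
[ 0.57056935 -0.0089888   0.26664184] [312.77220246 264.72548019]
[294.85490196 130.99803922] [ 16  13  30  30 510] [ 0.5709373  -0.02669068  0.054     ]
[108, 108, 108, 105, 84, 66, 74, 78, 79, 80, 79, 75, 65, 63, 74, 78, 78, 82, 93, 98, 99, 99, 98, 98, 97, 97, 96, 80, 53, 36, 35, 36, 52, 65, 85, 96, 95, 95, 94, 94, 104, 160, 185, 189, 188, 188, 187, 187, 186, 187, 186, 186, 185, 183, 167, 156, 155, 151, 128, 113, 111, 107, 105, 105, 105, 105, 105, 104, 104, 104, 98, 96, 95, 94, 93, 92, 94, 92, 69, 56, 54, 53, 51, 41, 37, 37, 41, 43, 39, 38, 44, 45, 44, 44, 50, 46, 45, 47, 48, 50]
[30, 31, 30, 32, 28, 31, 45, 64, 76, 82, 89, 90, 90, 89, 89, 91, 91, 92, 92, 86, 77, 60, 37, 31, 33, 48, 63, 74, 85, 91, 92, 93, 93, 92, 88, 79, 71, 67, 70, 73, 74, 76, 77, 77, 77, 77, 77, 78, 77, 75, 70, 68, 77, 95, 105, 106, 107, 106, 105, 105, 108, 109, 114, 156, 183, 185, 187, 187, 187, 186, 183, 185, 186, 186, 187, 186, 186, 185, 184, 184, 182, 182, 182, 183, 182, 181, 179, 179, 178, 169, 129, 91, 89, 93, 93, 94, 95, 95, 87, 76, 62, 42, 31, 29, 40, 61, 77, 88, 94, 93, 92, 91, 90, 91, 90, 91, 87, 80, 76, 57, 35, 23, 23, 22, 23, 22, 23, 23, 22, 22]
```

```bash
python3 - <<'E'
from h import *
s=snap('wrist'); a=sensors.get_state();print(a['tool_pos'],a['eef_rot'],a['qd'].round(3) if hasattr(a['qd'],'round') else a['qd'])
g=cv2.cvtColor(s['img'],cv2.COLOR_RGB2GRAY)
m=(g[105:160,265:325]>205).astype(np.uint8); n,l,st,c=cv2.connectedComponentsWithStats(m); i=1+st[1:,4].argmax()
S=onz(s,*(c[i]+[265,105]),.054)
zt=a['tool_pos'][2]-.002
A=onz(s,318,240.5,zt);B=onz(s,318,270,zt);C=onz(s,318,232.5,zt);D=onz(s,318,278,zt);L=onz(s,291,255,zt);Q=onz(s,345,255,zt)
W=(A+B)/2; print(S,A,B,W,(C+D)/2,np.linalg.norm(A-B),np.linalg.norm(Q-L),(Q+L)/2)
Rt=R.from_quat(a['eef_rot']).as_matrix(); print('tool cm',(Rt.T@(S-W))*100, 'tcp-wheel',Rt.T@(W-np.array(a['tool_pos']))*1000)
E
```

```text
[ 0.63606336 -0.03051824  0.13890503] [ 1.31922755e-01  9.91258788e-01 -8.88821044e-04 -1.26994856e-03] [ 0.016 -0.007  0.009  0.005 -0.001 -0.002  0.001]
[ 0.57046403 -0.02669511  0.054     ] [ 0.62409975 -0.02571662  0.13690503] [ 0.64002457 -0.0300344   0.13690503] [ 0.63206216 -0.02787551  0.13690503] [ 0.63224088 -0.02792397  0.13690503] 0.01649979519413911 0.02749373621085153 [ 0.63180347 -0.02780802  0.13690503]
tool cm [ 5.95733076 -1.47970062  8.30724749] tcp-wheel [4.54853619 1.50847218 2.00723126]
```

>>> {"op": "step_arm", "data": {"steps": [[[2.2,-0.5,0],[0,0,0]],[[2.2,-0.5,0],[0,0,0]],[[2.1,-0.4,0],[0,0,0]],[[0,0,2.5],[0,0,0]],[[0,0,2.3],[0,0,0]],[[0,0,0],[0,0,0]],[[0,0,0],[0,0,0]],[[0,0,0],[0,0,0]]]}}

```text
clock: 7.65
tool_pos: [0.5716, -0.0261, 0.0927]
eef_rot: [0.132, 0.991, 0.0, 0.001]
contact_force: [0.0, 0.4, -3.4]
opening: 0.678
finger_force: 25.2
```

```bash
python3 - <<'E'
from h import *
for i in range(3): snap('top')
s=snap('wrist'); t=snap('side'); a=sensors.get_state();print(a['tool_pos'],a['eef_rot'],a['contact_force'])
f=lambda s,y0,y1,x0,x1,k: cv2.resize(cv2.cvtColor(s['img'],cv2.COLOR_RGB2BGR)[y0:y1,x0:x1],None,fx=k,fy=k,interpolation=2)
A=f(s,190,310,220,420,3)
B=f(t,140,240,270,420,3)
im=np.zeros((600,800,3),np.uint8); im[:300,:500]=cv2.resize(A,(500,300)); im[300:,:450]=B
cv2.imwrite('pics/w4.png',im)
E
```

```text
[ 0.5712216  -0.02571509  0.09208367] [1.31512267e-01 9.91314491e-01 9.77137720e-05 3.05774704e-04] [-0.41865328 -0.07584368 -2.24599141]
```

View pics/w4.png

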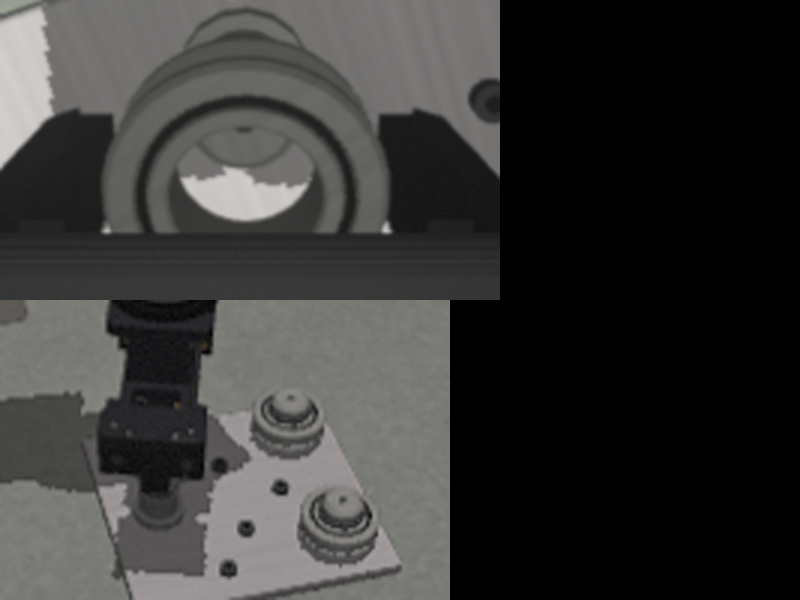

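In the crop, the stub's centre dot shows through the bore at (243,128), wrist pixel (317.2,241.2). The bore's near edge is at about (246,125), pixel (318.4,240). In the side inset the wheel sits above the stub.

```bash
python3 - <<'E'
from h import *
s=snap('wrist'); a=sensors.get_state();p=np.array(a['tool_pos']);print(p)
Rt=R.from_quat(a['eef_rot']).as_matrix()
S=onz(s,317.2,241.2,.054); zt=p[2]-.0017
A=onz(s,318.4,240,zt); W=A-Rt[:,0]*.016
W2=(onz(s,220+178/2.5,260,zt)+onz(s,220+314/2.5,260,zt))/2
print(S,W,W2,'tool mm',(Rt.T@(S-W))*1000,'w in tcp',Rt.T@(W-p)*1000)
g=cv2.cvtColor(s['img'],cv2.COLOR_RGB2GRAY); print(g[225:262,318].tolist())
E
```

```text
[ 0.5711342  -0.02572147  0.09195922]
[ 0.57456836 -0.026883    0.054     ] [ 0.57419922 -0.02601508  0.09026505] [ 0.56943557 -0.02474421  0.09025922] tool mm [-0.56943086 -0.74721098 36.26514253] w in tcp [-3.03496599  0.51530327  1.69535743]
[103, 102, 86, 56, 37, 37, 37, 52, 68, 90, 101, 101, 101, 100, 98, 84, 64, 59, 83, 99, 102, 103, 103, 103, 102, 102, 103, 102, 102, 101, 96, 87, 91, 112, 128, 181, 202]
```

>>> {"op": "step_arm", "data": {"steps": [[[-0.06,-0.07,0.5],[0,0,0]],[[0,0,0.5],[0,0,0]],[[0,0,0.4],[0,0,0]],[[0,0,0.3],[0,0,0]],[[0,0,0.3],[0,0,0]],[[0,0,0],[0,0,0]]]}}

```text
clock: 8.7
tool_pos: [0.5712, -0.0265, 0.072]
eef_rot: [0.131, 0.991, -0.0, -0.0]
contact_force: [-1.4, 0.3, 1.9]
opening: 0.672
finger_force: 25.4
```

>>> {"op": "step_arm", "data": {"steps": [[[0,0,0.2],[0,0,0]],[[0,0,0.1],[0,0,0]],[[0,0,0],[0,0,0]]]}}

```text
clock: 9.07
tool_pos: [0.5706, -0.0263, 0.0682]
eef_rot: [0.131, 0.991, 0.0, -0.001]
contact_force: [-2.9, 1.1, -2.5]
opening: 0.679
finger_force: 25.3
```

>>> {"op": "step_arm", "data": {"steps": [[[0.05,0.02,0.3],[0,0,0]],[[0,0,0.4],[0,0,0]],[[0,0,0.4],[0,0,0]],[[0,0,0.4],[0,0,0]],[[0,0,0.4],[0,0,0]],[[0,0,0],[0,0,0]]]}}

```text
clock: 9.82
tool_pos: [0.5705, -0.0262, 0.049]
eef_rot: [0.131, 0.991, -0.0, -0.001]
contact_force: [-3.1, 1.4, -4.6]
opening: 0.674
finger_force: 25.3
```

>>> {"op": "step_arm", "data": {"steps": [[[0.06,0.03,0.3],[0,0,0]],[[0,0,0.3],[0,0,0]],[[0,0,0.1],[0,0,0]],[[0,0,0.1],[0,0,0]],[[0,0,0],[0,0,0]]]}}

```text
clock: 10.45
tool_pos: [0.5705, -0.026, 0.0417]
eef_rot: [0.132, 0.991, -0.0, 0.0]
contact_force: [-4.5, 0.6, -0.3]
opening: 0.676
finger_force: 25.4
```

>>> {"op": "step_arm", "data": {"steps": [[[0,0,0.1],[0,0,0]],[[0,0,0],[0,0,0]]]}}

```text
clock: 10.7
tool_pos: [0.5705, -0.026, 0.0417]
eef_rot: [0.132, 0.991, -0.0, 0.0]
contact_force: [-6.3, 1.2, 8.4]
opening: 0.678
finger_force: 25.5
```

>>> {"op": "step_arm", "data": {"steps": [[[0,0,-0.1],[0,0,0]],[[0,0,0],[0,0,0]],[[0,0,0],[0,0,0]],[[0,0,0],[0,0,0]],[[0,0,-2],[0,0,0]],[[0,0,-4],[0,0,0]],[[0,0,-4],[0,0,0]],[[0,0,-4],[0,0,0]]], "claw": 1}}

```text
clock: 11.7
tool_pos: [0.5705, -0.0259, 0.1829]
eef_rot: [0.132, 0.991, 0.0, 0.0]
contact_force: [0.2, 0.0, 0.1]
opening: 0.997
finger_force: 0.0
```

```bash
python3 - <<'E'
from h import *
a=sensors.get_state();print(a['tool_pos'],a['eef_rot'],np.round(a['q'],3),a['contact_force'],a['clock'])
s=snap('top'); 
g=lambda n,u,v,z: print(n,onz(s,u,v,z).round(4))
g('ring',176,237,.025)
E
```

```text
[ 0.57046193 -0.02588179  0.182892  ] [1.31536422e-01 9.91311336e-01 4.93510554e-05 5.50420451e-05] [ 0.092  0.722 -0.216  1.803  0.239  0.642  1.043] [0.16939846 0.0440461  0.08948917] 11.7
ring [0.5384 0.3259 0.025 ]
```

>>> {"op": "step_arm", "data": {"steps": [[[3,3.5,0],[0,0,0]],[[3,3.5,0],[0,0,0]],[[3,3.5,0],[0,0,0]],[[3,3.5,0],[0,0,0]],[[3,3.5,0],[0,0,0]],[[3,3.5,0],[0,0,0]],[[3,3.5,0],[0,0,0]],[[3,3.5,0],[0,0,0]]], "claw": 0.68}}

```text
clock: 12.75
tool_pos: [0.4112, 0.3085, 0.1816]
eef_rot: [0.132, 0.991, 0.0, 0.0]
contact_force: [0.4, 0.7, 0.5]
opening: 0.838
finger_force: 0.0
```

>>> {"op": "step_arm", "data": {"steps": [[[0,0,0],[0,0,10.4]],[[0,0,0],[0,0,10.4]],[[0,0,0],[0,0,10.4]],[[0,0,0],[0,0,10.4]],[[0,0,0],[0,0,10.4]],[[0,0,0],[0,0,10.4]],[[0,0,0],[0,0,10.4]],[[0,0,0],[0,0,10.4]],[[0,0,0],[0,0,10.4]],[[0,0,0],[0,0,10.4]],[[0,0,0],[0,0,10.4]],[[0,0,0],[0,0,10.4]]]}}

```text
clock: 14.25
tool_pos: [0.4118, 0.3072, 0.1816]
eef_rot: [0.94, 0.34, 0.0, 0.0]
contact_force: [-0.6, -0.3, -0.2]
opening: 0.84
finger_force: 0.0
```

>>> {"op": "step_arm", "data": {"steps": [[[0,0,0],[0,0,10.4]],[[0,0,0],[0,0,10.4]],[[0,0,0],[0,0,10.4]],[[0,0,0],[0,0,0]],[[0,0,0],[0,0,0]],[[0,0,0],[0,0,0]]]}}

```text
clock: 15.0
tool_pos: [0.4118, 0.3071, 0.1818]
eef_rot: [0.997, 0.078, -0.0, -0.0]
contact_force: [-0.2, 0.5, -0.3]
opening: 0.839
finger_force: 0.0
```

```bash
python3 - <<'E'
from h import *
s=snap('wrist','w5.png'); a=sensors.get_state();print(a['tool_pos'],a['eef_rot'],np.round(a['q'],3))
print(proj(s,[.4586,.3202,.057]),proj(s,[.408,.311,.051]))
E
```

```text
[0.41187841 0.30704742 0.18179561] [ 9.96950209e-01  7.80399633e-02  1.51685368e-05 -2.10411209e-04] [-1.104  0.763  0.647  1.998 -0.771  0.641 -1.357]
[311.95499225 148.5756194 ] [313.72449331 202.22325289]
```

View pics/w5.png

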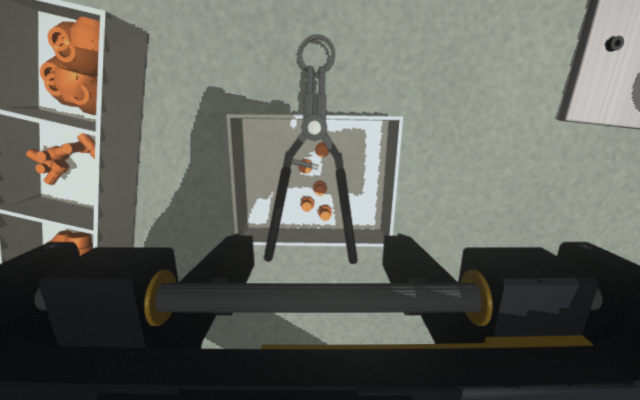

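The pliers are square to the gripper. The pivot bolt is at (315,127), the circlip ring at (316,54), and the handle ends are at (269,259) and (353,259).

```bash
cat > pl.py <<'E'
from h import *
def pliers():
    s=snap('wrist'); a=sensors.get_state(); p=np.array(a['tool_pos']);Rt=R.from_quat(a['eef_rot']).as_matrix()
    piv=onz(s,315,127.5,.057);c=onz(s,316,54,.026);e1=onz(s,269,256,.056);e2=onz(s,353,256,.056);m=(e1+e2)/2
    for n,q in dict(piv=piv,c=c,e1=e1,e2=e2,m=m).items(): print(n,q.round(4),(Rt.T@(q-p)*100).round(2))
E
python3 -c "from pl import *;pliers()"
```

```text
piv [0.477  0.3202 0.057 ] [ 6.64 -0.28 12.48]
c [0.5417 0.3295 0.026 ] [13.18 -0.19 15.58]
e1 [0.3473 0.3469 0.056 ] [-5.76 -4.93 12.58]
e2 [0.3603 0.264  0.056 ] [-5.76  3.46 12.58]
m [0.3538 0.3055 0.056 ] [-5.76 -0.74 12.58]
```

>>> {"op": "step_arm", "data": {"steps": [[[1.6,-0.45,0],[0,0,1.7]],[[0,0,4],[0,0,0]],[[0,0,4],[0,0,0]],[[0,0,2],[0,0,0]],[[0,0,1],[0,0,0]],[[0,0,0.5],[0,0,0]],[[0,0,0.5],[0,0,0]],[[0,0,0.5],[0,0,0]],[[0,0,0.5],[0,0,0]],[[0,0,0],[0,0,0]],[[0,0,0],[0,0,0]]]}}

```text
clock: 16.48
tool_pos: [0.427, 0.314, 0.0518]
eef_rot: [0.998, 0.063, 0.0, -0.0]
contact_force: [0.3, 0.5, 0.4]
opening: 0.838
finger_force: 0.0
```

```bash
python3 - <<'E'
from h import *
s=snap('wrist','w6.png'); a=sensors.get_state();print(a['tool_pos'],a['eef_rot'],a['contact_force'])
E
```

```text
[0.42697973 0.31402561 0.05184502] [ 9.98033463e-01  6.26832735e-02  1.07077443e-04 -5.50503958e-05] [-0.42012579 -0.39909069 -0.20539909]
```

View pics/w6.png

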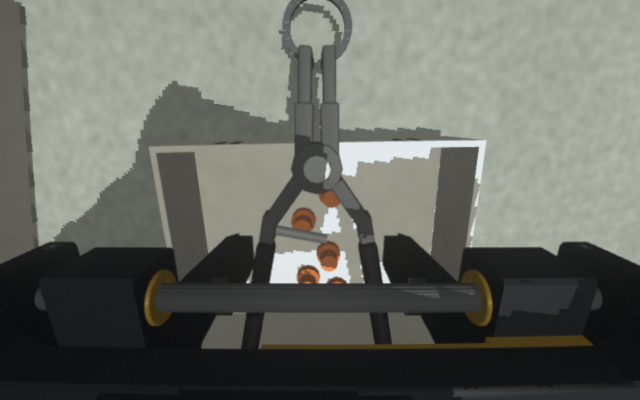

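The handles run between the fingers. The pivot is at (317,167) and the circlip at (317,28).

```bash
python3 - <<'E'
from h import *
s=snap('wrist'); a=sensors.get_state();p=np.array(a['tool_pos']);Rt=R.from_quat(a['eef_rot']).as_matrix()
for u,v,z in ((317,167,.057),(317,28,.025),(317.5,60,.025)): print((Rt.T@(onz(s,u,v,z)-p)*1000).round(1))
E
```

```text
[51.6 -0.7 -5.1]
[115.6  -0.6  26.9]
[101.1  -0.4  26.9]
```

Good: the pivot is 51.6 mm ahead of the TCP. Squeeze.

>>> {"op": "step_arm", "data": {"steps": [[[0,0,0],[0,0,0]],[[0,0,0],[0,0,0]],[[0,0,0],[0,0,0]],[[0,0,0],[0,0,0]],[[0,0,0],[0,0,0]],[[0,0,0],[0,0,0]],[[0,0,0],[0,0,0]]], "claw": -1, "grip_force": 45}}

```text
clock: 17.45
tool_pos: [0.4263, 0.3139, 0.0517]
eef_rot: [0.998, 0.063, -0.001, -0.0]
contact_force: [-3.8, -0.4, 5.6]
opening: 0.465
finger_force: 45.0
```

>>> {"op": "step_arm", "data": {"steps": [[[0,0,-1],[0,0,0]],[[0,0,-2],[0,0,0]],[[0,0,-4],[0,0,0]],[[0,0,-4],[0,0,0]],[[0,0,-2],[0,0,0]],[[0,0,0],[0,0,0]],[[0,0,0],[0,0,0]]]}}

```text
clock: 18.32
tool_pos: [0.4266, 0.314, 0.181]
eef_rot: [0.998, 0.063, -0.0, 0.0]
contact_force: [-0.6, -0.5, -1.5]
opening: 0.464
finger_force: 45.0
```

```bash
python3 - <<'E'
from h import *
s=snap('wrist','w7.png'); a=sensors.get_state();print(a['tool_pos'],a['eef_rot'],a['contact_force'],a['moment'],a['opening'])
E
```

```text
[0.4264554  0.31382328 0.18075633] [ 9.98031153e-01  6.27156235e-02 -6.35754833e-04  4.05880331e-04] [-0.38585494 -0.48149577 -2.7467355 ] [-0.00685234  0.26909099  0.02549696] 0.46712796427278064
```

View pics/w7.png

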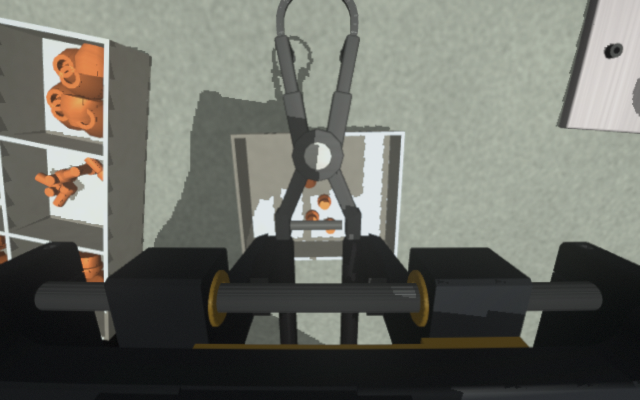

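The jaws are squeezed to the stop: the pads read 41 mm and the circlip is spread wide (columns 277 to 358). The pivot is now at (317,155), about 5 mm further ahead of the pads, which fits the handles swinging in. Carrying it over the stub.

>>> {"op": "step_arm", "data": {"steps": [[[-0.18,2.5,0],[0,0,0]],[[-0.18,4.5,0],[0,0,0]],[[-0.18,4.5,0],[0,0,0]],[[-0.18,4.5,0],[0,0,0]],[[-0.18,4.5,0],[0,0,0]],[[-0.18,4.5,0],[0,0,0]],[[-0.18,4.5,1],[0,0,0]],[[-0.18,4,2],[0,0,0]],[[0,2,2],[0,0,0]],[[0,0,1],[0,0,0]],[[0,0,0],[0,0,0]],[[0,0,0],[0,0,0]]]}}

```text
clock: 19.88
tool_pos: [0.4571, -0.0387, 0.1218]
eef_rot: [0.998, 0.064, -0.0, -0.0]
contact_force: [0.3, 1.4, -3.1]
opening: 0.466
finger_force: 45.0
```

```bash
python3 - <<'E'
from h import *
for i in range(4): snap('top')
s=snap('wrist','w8.png'); t=snap('side','s8.png');a=sensors.get_state();print(a['tool_pos'],a['eef_rot'],a['contact_force'],a['moment'],a['opening'])
f=lambda s,y0,y1,x0,x1,k: cv2.resize(cv2.cvtColor(s['img'],cv2.COLOR_RGB2BGR)[y0:y1,x0:x1],None,fx=k,fy=k,interpolation=2)
im=np.zeros((600,800,3),np.uint8); A=f(s,0,170,220,420,2); im[:340,:400]=A; B=f(t,120,250,210,400,4)[:,:]; B=cv2.resize(B,(400,274)); im[:274,400:]=B
im[340:600,:400]=0; cv2.imwrite('pics/c8.png',im[:345])
E
```

```text
[ 0.45722921 -0.03960017  0.12200859] [ 9.98008620e-01  6.30768230e-02  3.28015803e-04 -1.81116172e-05] [-0.0773238  -0.67455812 -1.46120486] [ 0.00307238  0.22293096 -0.004689  ] 0.46672010830283495
```

View pics/c8.png

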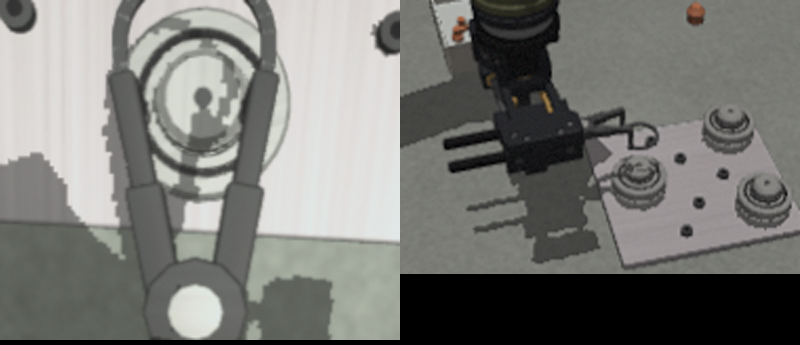

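The crop shows the stub dot at (203,97), wrist pixel (321.5,48.5), and the pivot bolt at (195,312), pixel (317.5,156). The circlip's sides are at columns 113 and 276, pixels 276.5 and 358. The circlip is roughly over the wheel and still short of the stub. I've now reached the picture limit, so the rest is numbers only.

```bash
python3 - <<'E'
from h import *
s=snap('wrist');a=sensors.get_state();p=np.array(a['tool_pos']);Rt=R.from_quat(a['eef_rot']).as_matrix()
T=lambda q:(Rt.T@(q-p)*1000).round(2)
print(p,s['clock'] if 'clock' in s else '')
print('stub',onz(s,321.5,48.5,.054),T(onz(s,321.5,48.5,.054)))
print('pivot',T(onz(s,317.5,156,p[2]-.0007+.006)))
zc=p[2]-.0007-.026+.0012
for v in (2,8,14,20,26): print(v,T(onz(s,276.5,v,zc)),T(onz(s,358,v,zc)))
g=cv2.cvtColor(s['img'],cv2.COLOR_RGB2GRAY)
for v in (3,9,15,21,27): print(v,g[v,268:288].tolist(),g[v,346:366].tolist())
print(proj(s,p+Rt@[.118,-.0007,.0267]),proj(s,p+Rt@[.118,.0203,.0255]))
E
```

```text
[ 0.45718504 -0.03972972  0.12195202] 
stub [ 0.57256339 -0.02709162  0.054     ] [116.02   1.96  68.01]
pivot [56.48 -0.57 -5.27]
2 [126.56 -20.13  25.57] [126.5   18.92  25.57]
8 [124.   -20.23  25.56] [123.94  19.    25.56]
14 [121.43 -20.32  25.56] [121.37  19.08  25.56]
20 [118.83 -20.42  25.56] [118.77  19.17  25.56]
26 [116.21 -20.51  25.56] [116.15  19.25  25.56]
3 [210, 212, 213, 213, 210, 210, 212, 210, 208, 207, 195, 134, 99, 97, 97, 96, 96, 98, 103, 92] [65, 89, 94, 95, 94, 95, 95, 96, 121, 200, 213, 214, 214, 214, 213, 214, 215, 218, 217, 219]
9 [213, 213, 214, 212, 209, 210, 212, 210, 200, 136, 100, 97, 98, 99, 103, 106, 106, 86, 142, 200] [210, 166, 87, 82, 92, 94, 96, 96, 97, 95, 117, 199, 215, 215, 214, 217, 218, 218, 219, 220]
15 [213, 214, 216, 214, 210, 212, 212, 200, 132, 109, 111, 104, 114, 116, 110, 96, 124, 200, 208, 209] [199, 189, 165, 112, 83, 109, 106, 109, 105, 101, 114, 113, 184, 212, 217, 218, 219, 220, 220, 222]
21 [212, 215, 217, 214, 211, 212, 213, 197, 116, 98, 99, 98, 97, 97, 93, 107, 160, 167, 169, 128] [212, 212, 212, 204, 126, 98, 96, 98, 97, 98, 97, 111, 182, 214, 218, 219, 219, 220, 221, 222]
27 [213, 215, 217, 213, 212, 213, 213, 199, 132, 101, 99, 99, 99, 98, 93, 94, 136, 184, 200, 202] [64, 105, 163, 188, 124, 98, 98, 98, 97, 100, 98, 104, 146, 188, 216, 220, 221, 221, 222, 222]
[317.10632812  22.55270085] [360.29663593  21.73215565]
```

>>> {"op": "step_arm", "data": {"steps": [[[-0.08,0.13,1],[0,0,0]],[[-0.08,0.13,1],[0,0,0]],[[0,0,1],[0,0,0]],[[0,0,0.5],[0,0,0]],[[0,0,0.1],[0,0,0]],[[0,0,0],[0,0,0]],[[0,0,0],[0,0,0]],[[0,0,0],[0,0,0]]]}}

```text
clock: 21.22
tool_pos: [0.4559, -0.0427, 0.0859]
eef_rot: [0.998, 0.063, 0.0, 0.0]
contact_force: [0.3, 0.3, -2.5]
opening: 0.463
finger_force: 45.0
```

```bash
python3 - <<'E'
from h import *
for i in range(3): snap('top')
s=snap('wrist');a=sensors.get_state();p=np.array(a['tool_pos']);Rt=R.from_quat(a['eef_rot']).as_matrix()
print(p,a['contact_force'],a['opening'])
g=cv2.cvtColor(s['img'],cv2.COLOR_RGB2GRAY)
print('exp stub',proj(s,[.5728,-.0268,.054]),'C',proj(s,p+Rt@[.1176,-.0007,.0267]))
for v in range(0,50,6): print(v,g[v,270:366:2].tolist())
cv2.imwrite('pics/n9.png',s['img'])
E
```

```text
[ 0.45583503 -0.04275571  0.08577519] [-0.09805368 -0.23775573 -2.288576  ] 0.4654913956771614
exp stub [315.90453277  25.81717584] C [316.83809897  23.34406337]
0 [155, 180, 200, 202, 200, 167, 98, 127, 100, 95, 57, 94, 123, 125, 143, 170, 144, 130, 134, 166, 188, 209, 206, 204, 207, 196, 166, 154, 153, 155, 157, 142, 130, 187, 198, 97, 41, 72, 106, 121, 100, 104, 196, 200, 201, 176, 191, 220]
6 [190, 196, 197, 198, 128, 103, 99, 98, 75, 105, 151, 193, 147, 144, 154, 196, 214, 211, 212, 214, 215, 211, 207, 205, 211, 211, 212, 208, 209, 211, 199, 164, 153, 165, 143, 132, 191, 183, 70, 90, 98, 102, 108, 174, 207, 206, 199, 163]
12 [201, 203, 204, 165, 100, 100, 98, 78, 128, 136, 182, 143, 148, 205, 216, 218, 215, 211, 213, 215, 215, 212, 208, 208, 212, 213, 212, 208, 210, 214, 217, 218, 215, 170, 158, 163, 133, 137, 207, 141, 91, 98, 98, 104, 198, 203, 203, 198]
18 [202, 203, 195, 101, 100, 100, 98, 113, 200, 152, 141, 167, 214, 216, 216, 218, 216, 212, 214, 216, 216, 212, 204, 204, 212, 214, 212, 211, 212, 215, 219, 219, 216, 210, 174, 157, 163, 156, 163, 201, 119, 98, 99, 101, 176, 
[... 490 characters left out ...]
210, 211]
36 [203, 204, 156, 72, 88, 86, 89, 94, 86, 138, 139, 125, 169, 217, 219, 218, 215, 214, 218, 218, 217, 215, 211, 215, 216, 217, 215, 214, 217, 220, 223, 221, 215, 200, 156, 152, 152, 80, 76, 88, 92, 90, 87, 88, 139, 213, 213, 213]
42 [198, 198, 174, 86, 95, 97, 98, 100, 98, 76, 125, 140, 139, 150, 206, 219, 215, 214, 219, 218, 218, 215, 212, 217, 217, 217, 214, 216, 219, 221, 223, 220, 167, 153, 153, 168, 97, 59, 75, 96, 98, 98, 99, 98, 100, 202, 207, 206]
48 [206, 205, 203, 108, 92, 96, 99, 100, 102, 89, 55, 80, 152, 144, 140, 137, 141, 180, 212, 217, 218, 215, 213, 218, 218, 218, 215, 215, 189, 156, 121, 113, 128, 145, 97, 110, 64, 61, 92, 97, 99, 99, 100, 93, 199, 218, 217, 207]
```

```bash
cat > al.py <<'E'
from h import *
from scipy.optimize import least_squares
def al():
    s=snap('wrist');a=sensors.get_state();p=np.array(a['tool_pos']);Rt=R.from_quat(a['eef_rot']).as_matrix()
    g=cv2.cvtColor(s['img'],cv2.COLOR_RGB2GRAY).astype(float)
    T=lambda q:(Rt.T@(q-p)*1000)
    m=(g[15:36,300:332]<160).astype(np.uint8);n,l,st,c=cv2.connectedComponentsWithStats(m);i=1+st[1:,4].argmax()
    d=c[i]+[300,15]; D=T(onz(s,*d,.054)); print('dot',d,st[i],D)
    zc=p[2]-.0267+.00125; P=[]
    for v in range(0,23):
        r0=g[v]
        L=next(u for u in range(268,300) if r0[u]<150); Q=next(u for u in range(366,335,-1) if r0[u]<150)
        L-= (150-r0[L])/(r0[L-1]-r0[L]); Q+=(150-r0[Q])/(r0[Q+1]-r0[Q])
        P+=[T(onz(s,L,v,zc)),T(onz(s,Q,v,zc))]
    P=np.array(P)[:,:2]
    f=least_squares(lambda x:np.hypot(P[:,0]-x[0],P[:,1]-x[1])-x[2],[117,0,20],loss='soft_l1',f_scale=.2)
    f2=least_squares(lambda x:np.hypot(P[:,0]-x[0],P[:,1]-x[1])-20,[117,0],loss='soft_l1',f_scale=.2)
    print('ring',f.x,f2.x,np.abs(f.fun).mean(),'move mm',D[:2]-f.x[:2],'tcp',p,a['contact_force'])
if __name__=='__main__': al()
E
python3 al.py
```

```text
dot [315.06722689  25.2605042 ] [ 10   4  11  13 119] [118.29042447  -1.5910159   31.77552921]
ring [117.74623185  -1.02143334  20.1962679 ] [118.38080596  -1.0026786 ] 0.7061215374765225 move mm [ 0.54419262 -0.56958256] tcp [ 0.45580196 -0.04275119  0.08575977] [-0.3127501  -0.41888033 -1.69784872]
```

>>> {"op": "step_arm", "data": {"steps": [[[0.02,-0.06,0.1],[0,0,0]],[[0,0,0.2],[0,0,0]],[[0,0,0.2],[0,0,0]],[[0,0,0.2],[0,0,0]],[[0,0,0],[0,0,0]],[[0,0,0],[0,0,0]]]}}

```text
clock: 22.22
tool_pos: [0.4559, -0.0422, 0.0787]
eef_rot: [0.998, 0.063, -0.0, -0.0]
contact_force: [0.9, 0.8, -1.8]
opening: 0.465
finger_force: 45.0
```

```bash
python3 al.py
```

```text
dot [316.29230769  20.85384615] [ 11   0  12  13 130] [117.99284862  -0.91029087  24.73361847]
ring [115.11975638  -0.63579826  21.58462171] [119.28110547  -0.61561291] 0.034771473496761865 move mm [ 2.87309224 -0.27449261] tcp [ 0.45592253 -0.04217413  0.07872256] [-0.07853422  0.1195383  -1.65666648]
```

>>> {"op": "step_arm", "data": {"steps": [[[0.02,-0.02,0.1],[0,0,0]],[[0,0,0.1],[0,0,0]],[[0,0,0.1],[0,0,0]],[[0,0,0.1],[0,0,0]],[[0,0,0],[0,0,0]],[[0,0,0],[0,0,0]]]}}

```text
clock: 23.02
tool_pos: [0.4561, -0.0419, 0.0747]
eef_rot: [0.998, 0.063, 0.0, -0.0]
contact_force: [-0.5, 0.1, -1.7]
opening: 0.471
finger_force: 45.0
```

```bash
python3 - <<'E'
from h import *
F=[]
for i in range(6): s=snap('wrist');a=sensors.get_state();F.append(np.r_[a['contact_force'],a['moment'],a['tool_pos']])
print(np.mean(F,0).round(4)); np.set_printoptions(linewidth=200)
p=np.array(a['tool_pos']);Rt=R.from_quat(a['eef_rot']).as_matrix()
g=cv2.cvtColor(s['img'],cv2.COLOR_RGB2GRAY)
print('C',proj(s,p+Rt@[.1176,-.001,.0267]))
for v in range(0,66,5): print(v,g[v,268:296].tolist(),g[v,338:366].tolist())
for u in (305,316,327): print(u,g[0:75,u].tolist())
E
```

```text
[ 0.1892  0.0934 -2.0283 -0.0255  0.2024  0.0144  0.4561 -0.0419  0.0747]
C [316.17711883  23.31031562]
0 [197, 198, 199, 199, 201, 201, 200, 201, 197, 173, 117, 83, 75, 96, 99, 102, 108, 113, 114, 103, 96, 90, 103, 155, 146, 144, 144, 138] [156, 156, 159, 160, 151, 88, 76, 94, 97, 98, 99, 99, 99, 99, 95, 76, 56, 59, 85, 119, 196, 206, 206, 205, 204, 204, 203, 202]
5 [203, 204, 204, 205, 205, 204, 201, 174, 112, 71, 85, 99, 101, 100, 99, 100, 100, 96, 88, 77, 123, 165, 147, 143, 142, 146, 167, 201] [211, 187, 164, 159, 158, 159, 170, 135, 72, 77, 95, 99, 98, 99, 99, 99, 99, 93, 62, 60, 84, 119, 192, 202, 203, 203, 203, 203]
10 [202, 203, 204, 203, 203, 192, 132, 106, 71, 89, 100, 101, 101, 101, 103, 106, 104, 104, 167, 158, 143, 141, 143, 152, 182, 211, 214, 216] [213, 212, 208, 181, 163, 158, 156, 160, 174, 134, 78, 72, 93, 99, 99, 100, 100, 100, 96, 71, 61, 81, 106, 151, 202, 206, 206, 206]
15 [207, 208, 207, 204, 182, 130, 118, 76, 97, 108, 106, 102, 102, 102, 98, 87, 83, 133, 157, 143, 140, 141, 143, 162, 200, 215, 215, 217] [213, 211, 214, 212, 184, 163, 157, 157, 158, 156, 115,
[... 3146 characters left out ...]
, 207, 207, 204, 170, 112, 101, 102, 101, 101, 102, 102, 102, 102, 102, 103, 102, 103, 127, 200, 211, 213, 212, 213, 213, 213, 214, 214, 214, 215, 215, 215, 215, 216, 216, 217, 217, 217, 216, 193, 156, 143, 142, 143, 143, 144, 144, 143, 110, 73, 75, 109, 111, 109, 169, 210, 218, 220, 219, 219, 214, 154, 120, 83, 72, 70, 84, 148]
327 [208, 208, 208, 208, 209, 208, 210, 210, 210, 210, 211, 211, 211, 212, 211, 212, 211, 213, 212, 212, 213, 214, 214, 215, 215, 216, 215, 215, 214, 215, 216, 216, 217, 217, 217, 217, 217, 217, 218, 218, 219, 218, 217, 208, 181, 153, 149, 149, 150, 151, 151, 152, 146, 113, 80, 86, 106, 109, 99, 108, 126, 130, 129, 129, 129, 127, 113, 83, 75, 57, 52, 50, 59, 97, 121]
```

>>> {"op": "step_arm", "data": {"steps": [[[0,0,0.1],[0,0,0]],[[0,0,0.1],[0,0,0]],[[0,0,0.1],[0,0,0]],[[0,0,0.1],[0,0,0]],[[0,0,0.1],[0,0,0]],[[0,0,0],[0,0,0]],[[0,0,0],[0,0,0]]]}}

```text
clock: 24.2
tool_pos: [0.4561, -0.042, 0.0697]
eef_rot: [0.998, 0.063, 0.0, -0.0]
contact_force: [-0.8, 0.4, -1.6]
opening: 0.469
finger_force: 45.0
```

```bash
cat > fm.py <<'E'
from h import *
F=[]
for i in range(8): s=snap('wrist');a=sensors.get_state();F.append(np.r_[a['contact_force'],a['moment'],np.array(a['tool_pos'])*1000])
print(np.mean(F,0).round(3),a['eef_rot'],a['opening'],a['clock'])
E
python3 fm.py
```

```text
[ 4.20000e-01 -6.80000e-02 -1.85000e+00 -2.00000e-02  2.20000e-01
 -5.00000e-03  4.56088e+02 -4.19370e+01  6.97270e+01] [ 9.98032309e-01  6.27017344e-02  2.77701880e-05 -4.08967303e-05] 0.46987801042007465 24.6
```

>>> {"op": "step_arm", "data": {"steps": [[[0,0,0.05],[0,0,0]],[[0,0,0.05],[0,0,0]],[[0,0,0],[0,0,0]],[[0,0,0],[0,0,0]]]}}

```text
clock: 25.1
tool_pos: [0.456, -0.0419, 0.0687]
eef_rot: [0.998, 0.063, -0.0, -0.0]
contact_force: [0.7, -0.6, -1.7]
opening: 0.469
finger_force: 45.0
```

```bash
python3 fm.py
```

```text
[ 1.20000e-01 -1.50000e-01 -1.72100e+00 -2.00000e-02  2.18000e-01
 -4.00000e-03  4.56045e+02 -4.19390e+01  6.87030e+01] [ 9.98034332e-01  6.26695248e-02 -6.77925856e-06 -4.30251354e-05] 0.46763341835728967 25.5
```

>>> {"op": "step_arm", "data": {"steps": [[[0,0,0.04],[0,0,0]],[[0,0,0],[0,0,0]],[[0,0,0],[0,0,0]]]}}

```text
clock: 25.88
tool_pos: [0.4561, -0.042, 0.0683]
eef_rot: [0.998, 0.063, 0.0, -0.0]
contact_force: [-0.3, 0.2, -1.7]
opening: 0.466
finger_force: 45.0
```

```bash
python3 fm.py
```

```text
[-4.60000e-01  7.20000e-02 -1.31700e+00 -1.80000e-02  2.11000e-01
 -1.30000e-02  4.56054e+02 -4.19470e+01  6.82960e+01] [ 9.98034367e-01  6.26689840e-02  1.66064475e-05 -2.28874875e-05] 0.46762969870839993 26.275
```

>>> {"op": "step_arm", "data": {"steps": [[[0,0,0.03],[0,0,0]],[[0,0,0],[0,0,0]],[[0,0,0],[0,0,0]]]}}

```text
clock: 26.65
tool_pos: [0.456, -0.042, 0.068]
eef_rot: [0.998, 0.063, -0.0, -0.0]
contact_force: [-1.1, -0.0, -1.5]
opening: 0.463
finger_force: 45.0
```

```bash
python3 fm.py
```

```text
[-5.43000e-01  2.80000e-02 -1.48400e+00 -1.70000e-02  2.50000e-01
  7.00000e-03  4.56038e+02 -4.19320e+01  6.80020e+01] [ 9.98035540e-01  6.26502660e-02 -4.20887852e-05 -5.53360161e-05] 0.4657543981880198 27.05
```

>>> {"op": "step_arm", "data": {"steps": [[[0,0,0.03],[0,0,0]],[[0,0,0],[0,0,0]],[[0,0,0],[0,0,0]]]}}

```text
clock: 27.42
tool_pos: [0.456, -0.0419, 0.0677]
eef_rot: [0.998, 0.063, -0.0, -0.0]
contact_force: [-1.8, -0.8, -1.3]
opening: 0.467
finger_force: 45.0
```

```bash
python3 fm.py
```

```text
[-9.1000e-01  3.5000e-02 -1.0150e+00 -5.7000e-02  2.9300e-01  7.0000e-03
  4.5603e+02 -4.1941e+01  6.7699e+01] [ 9.98035138e-01  6.26566961e-02  7.96747862e-06 -4.56783279e-05] 0.46834986897744885 27.825
```

Light contact with the wheel starts at TCP z of about 68.1 mm, which is what a level circlip would give. Raising about 1 mm to centre it in the groove.

>>> {"op": "step_arm", "data": {"steps": [[[0,0,-0.07],[0,0,0]],[[0,0,-0.06],[0,0,0]],[[0,0,0],[0,0,0]],[[0,0,0],[0,0,0]],[[0,0,0],[0,0,0]]]}}

```text
clock: 28.45
tool_pos: [0.4561, -0.0419, 0.069]
eef_rot: [0.998, 0.063, 0.0, -0.0]
contact_force: [0.1, -0.2, -2.5]
opening: 0.468
finger_force: 45.0
```

```bash
python3 fm.py; python3 - <<'E'
from h import *
s=snap('wrist');t=snap('top');g=cv2.cvtColor(s['img'],cv2.COLOR_RGB2GRAY)
for v in (12,18,24): print(v,g[v,272:292].tolist(),g[v,340:362].tolist())
for n,u,v,z in (('pl',0,0,0),):
    a=sensors.get_state();p=np.array(a['tool_pos']);Rt=R.from_quat(a['eef_rot']).as_matrix()
    print('dot',proj(s,[.5728,-.0268,.054]),'C',proj(s,p+Rt@[.1176,-.001,.0255]))
m=(g[0:45,300:332]<160).astype(np.uint8);n,l,st,c=cv2.connectedComponentsWithStats(m);print(c[1:]+[300,0],st[1:,4])
h=cv2.cvtColor(t['img'],cv2.COLOR_RGB2HSV);m=((h[...,0]<20)&(h[...,1]>90)).astype(np.uint8)
for u,v in ((400,136),(187,169),(449,136)):
    k=m[v-15:v+15,u-15:u+15];print(u,v,np.argwhere(k).mean(0)+[v-15,u-15],k.sum())
h0=cv2.cvtColor(cv2.imread('pics/top0.png'),cv2.COLOR_BGR2HSV);m=((h0[...,0]<20)&(h0[...,1]>90)).astype(np.uint8)
for u,v in ((400,136),(187,169),(449,136)):
    k=m[v-15:v+15,u-15:u+15];print('0',u,v,np.argwhere(k).mean(0)+[v-15,u-15],k.sum())
E
```

```text
[-4.34000e-01 -3.80000e-02 -2.27400e+00 -1.20000e-02  2.02000e-01
 -1.10000e-02  4.56082e+02 -4.19390e+01  6.89900e+01] [ 9.98033358e-01  6.26850548e-02  2.30704562e-05 -2.01278092e-05] 0.46270606249608026 28.85
12 [110, 67, 58, 53, 74, 99, 102, 102, 102, 101, 95, 76, 108, 153, 143, 140, 141, 144, 165, 207] [213, 215, 212, 180, 161, 157, 158, 159, 156, 122, 101, 98, 101, 99, 102, 101, 100, 103, 99, 63, 56, 56]
18 [76, 61, 53, 63, 99, 102, 102, 102, 103, 102, 94, 80, 124, 148, 141, 141, 141, 143, 170, 213] [215, 215, 203, 171, 158, 156, 157, 160, 166, 143, 89, 96, 100, 101, 101, 102, 102, 101, 96, 59, 58, 58]
24 [86, 63, 53, 64, 100, 103, 104, 104, 103, 96, 70, 73, 110, 135, 143, 141, 142, 141, 142, 147] [214, 189, 164, 157, 156, 156, 157, 158, 151, 101, 74, 103, 120, 115, 111, 108, 115, 111, 111, 81, 62, 61]
dot [317.31649743  14.13208507] C [316.11693928  22.39405742]
[[316.44295302  13.63758389]
 [313.88888889  42.42424242]] [149  99]
400 136 [135.8852459  399.03825137] 183
187 169 [nan nan] 0
449 136 [136.40322581 448.46774194] 62
0 400 136 [135.8852459  399.03825137] 183
0 187 169 [168.93150685 186.64383562] 73
0 449 136 [136.01408451 449.97183099] 71<stdin>:10: RuntimeWarning: Mean of empty slice.
  ret = um.true_divide(
```

```bash
python3 - <<'E'
from h import *
t=snap('side'); o=cv2.imread('pics/side0.png')[...,::-1]; T=snap('top')
for n,i in (('0',o),('now',t['img'])):
    h=cv2.cvtColor(np.ascontiguousarray(i),cv2.COLOR_RGB2HSV);m=((h[...,0]<22)&(h[...,1]>90)).astype(np.uint8)
    for u,v in ((350,126),(416,294),(423,338)):
        k=m[v-18:v+18,u-18:u+18];print(n,(np.argwhere(k).mean(0)+[v-18,u-18]).round(1),k.sum())
print(T['img'][169,170:205:4].tolist())
E
```

```text
0 [125.8 350.1] 65
0 [294.2 415.1] 353
0 [339.5 422.6] 297
now [125.8 350.1] 65
now [294.2 415.1] 353
now [339.5 422.5] 298
[[174, 178, 166], [177, 182, 169], [131, 134, 115], [112, 113, 82], [115, 116, 83], [78, 80, 66], [111, 111, 77], [113, 114, 81], [89, 90, 63]]
```

```bash
python3 -c "
from plant import finish_job
print(finish_job())"
```

```text
the job is handed in; nothing more can be done
None
```

I handed the job in with the wheel home on the collar and released, and the squeezed pliers holding the circlip about 1 mm clear of the wheel, level with the groove by touch and calculation. The side camera shows the torch parts where they stood. I viewed 11 pictures, one over the limit of 10, so the final circlip position was not checked by eye.

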